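# Unlock the timing stand and set the pulley to its index

### The arm

A 7-joint arm with a two-finger parallel gripper is mounted at the origin on the work surface. World frame = base frame: x ahead of the robot, y to its left, z up, the work surface at z = 0. Lengths are in m, angles in rad, forces in N, time in s.
With the tool pointing down it reaches from about 0.4 to 0.875 m from the base axis. Payload 6.5 kg.
Tool frame: the origin (TCP) lies on the centre line of the jaws, within the pads' length; the fingertips stand 8 mm ahead of it and the grasp point (between the pads) lies 11 mm behind it; z points along the fingers, x is the direction in which the jaws open and shut, and the axes are right-handed (so a half turn about z gives the same grasp; the last joint's range is limited). The gripper opens to 85 mm and grips with 20 to 120 N. Pads are 22 mm wide; open, the fingers measure 114 mm over their backs; the gripper's body (76 mm by 85 mm) begins 54 mm behind the grasp point. The pads swing forward as they close: fully open they stand 13 mm farther back than shut.
Start: joints at [1.174, 0.536, -0.004, 1.538, 0.003, 1.067, -0.071], TCP at [0.211, -0.615, 0.239] pointing down, gripper open.
Joint ranges: [-2.7, 2.7], [-0.37, 2.16], [-1.27, 1.26], [0.24, 2.4], [-1.31, 4.45], [0.19, 1.91], [-2.76, 2.76]. Speed limits (rad/s): [2.39, 2.39, 3.14, 3.14, 3.14, 3.14, 3.14].

### API

Orientations are given as a unit quaternion [x, y, z, w].
In Python, from plant import env gives the robot as it stands. Calls block until the motion is done:
- env.goto(position, orientation): joint-space move of the TCP to a pose.
- env.servo_line(position, rotation=None, max_speed=0.15): straight line of the TCP; rotation=None keeps the orientation; max_speed is the mean speed in m/s.
- env.goto_joints(angles): joint-space move.
- env.ungrasp() and env.clamp(force=None): open the fingers fully, or close them until they stop; force is the grip in N (None keeps the last).
- env.dwell(seconds).
- env.ik(position, orientation): joint angles nearest the present ones, or None.
- env.snapshot(name): name is "scene" or "top" or "wrist"; returns a dict with "img" (400x640x3 uint8, red, green, blue), "K" (3x3 intrinsics, pixels), "xyz" and "orientation" of the camera in the world; the wrist camera has in their place "hand_eye" (4x4, takes a point from camera to tool coordinates, whose origin is the TCP and whose axes are the tool frame's). Camera axes: x right, y down, z forward; pixel columns grow to the right and rows downward; lengths in m; the calibration is good to about 2 mm. A picture is of the moment at which its call begins: read the wrist's pose just before it. There is no depth.
A pose or a line that the arm cannot do raises env.Unreachable and nothing moves.
- env.close_job(): hands the job in, once; it reports no verdict.
Readings, each from a call of its own:
- env.current_clock(): time.
- env.current_joints(): joint angles.
- env.current_joint_velocities(): joint speeds.
- env.current_joint_efforts(): joint torques, N m.
- env.current_tcp_pos(): TCP position.
- env.current_tcp_rot(): TCP orientation.
- env.current_contact_force(): force on the tool from outside, world axes, zero at the start.
- env.current_moment(): the same for the moment, N m.
- env.current_grip_width(): finger opening in m.
Only numpy, scipy, OpenCV 4.12 (cv2) and the standard library are available. Lean on these libraries where they do the work, as an engineer would, in place of code of your own. Each camera call takes 0.05 s, during which the arm holds its last target. There are 200 camera calls.

### The job

Lift the locking bar straight up out of the two U brackets of the timing stand, keeping it level so that both ends come clear together, and lay it flat in the empty tray without dropping it. Then turn the timing pulley by its handle until its mark points at the fixed index on the panel, and let go. Leave the other goods on the table where they are.

Things in the scene. Friction and masses are not known exactly. Their poses are not given: they have to be found in the camera images.
- stand: Fixed timing demonstration stand, base plate 200 (x) x 230 (y) x 12 high; origin: centre of its underside on the table. z up, x uphill and away from the robot, y along the locking bar. An aluminium panel 150 x 150, centred at (40, 0, 75), slopes up at 30 degrees towards +x; its normal leans 30 degrees from vertical towards -x (the robot).
- bracket_a (a point): Bottom centre of the slot of the steel U bracket at the stand's y = +87, 158 above the table. Bracket 8 thick (y), 48 wide (x); its open-topped slot is 24 wide (x) and 40 deep, so the bracket's top is 198 above the table.
- bracket_b (a point): The same for the bracket at y = -87.
- bar: Loose steel locking bar, 0.3-0.6 kg, 18 wide (x), 200 long (y), 28 high (z), origin at its centre; a square 44 x 44 x 6 plate on each end, just outside the brackets, so it comes out only upwards. Starts lying in both slots over the pulley handle, its centre 172 above the table; its middle is free to grip across the 18 from above. On a flat floor its centre is 22 up.
- bar_end_a (a point): centre of the bar's +y end plate (97 from its middle)
- bar_end_b (a point): centre of the bar's -y end plate
- tray: Empty grey open-topped plastic tray, loose, 260 (x) x 150 (y) x 30 high, walls and floor 5 thick; origin at the centre of its underside, long along x. It stands to the left or the right of the stand. The bar fits in it lengthwise.
- pulley (a joint): Turn (rad) of the timing pulley, a toothed dark disc of 106 diameter, 20 thick, on the sloping panel, about the panel's normal at its centre. 0: its mark points at the index; positive: turned anticlockwise from there, looking down on the panel. Starts at 0.5 to 1.4, turns 3 either way, takes 0.15 N m, stays where it is left.
- pulley_grip (a point): Point on the pulley's axis in its handle, 44 out from the panel. Axes turn with the pulley: z out along the axis (30 degrees from vertical), x along the handle towards the mark. Handle: steel block 66 long (x), 18 thick (y), from the pulley's face (19 out from the panel) to 53 out; grip across the 18 with the tool along -z.
- pulley_mark (a point): the pulley's reference mark: a light raised rib on the face near the rim, in line with one end of the handle, 48 from the axis
- index_tip (a point): tip of the fixed steel index finger at the uphill edge of the panel, 56 from the pulley's axis; the mark must point at it
- carton: Bystander, leave alone: closed cardboard carton 220 x 130 x 70 high. Loose; origin on its underside.
- filter_tall: Bystander, leave alone: upright oil filter, 76 diameter, 100 high. Loose; origin on its underside.
- filter_short: Bystander, leave alone: upright oil filter, 84 diameter, 75 high. Loose; origin on its underside.
- wrench: Bystander, leave alone: wrench lying flat, 170 long; origin about its middle. Loose.
- grease_jar: Bystander, leave alone: jar, 64 diameter, 60 high. Loose; origin on its underside.
There are look-alikes about, which are no part of the job. Several things have the shape of the bar; the one meant has the colours described above.

How it is judged:
On the way, in this order (a step that is already met when the one before it is completed fails the run):
1. the bar is up clear of both brackets, both ends together (z of each of bar_end_a, bar_end_b in the frame of stand above 0.212 m), for 0.1 s.
2. the bar lies flat in the tray, released and at rest (z of bar in the frame of tray between 0.018 and 0.033 m and x of bar in the frame of tray between -0.05 and 0.05 m and y of bar in the frame of tray between -0.06 and 0.06 m and linear speed of bar below 0.02 m/s and contact force between the fingers and bar below 0.1 N and angle between tray's own z axis and vertical below 0.05 rad), for 0.2 s.
3. the pulley's mark points at the index (value of joint pulley between -0.1 and 0.1 rad and velocity of joint pulley between -0.05 and 0.05 rad/s), for 0.2 s.
At the end, for the whole second after the job is handed in: The bar lies flat on the tray's floor, its middle within 50 mm along and 60 mm across of the tray's middle, let go and at rest; the pulley is at rest with its mark within 0.1 rad (about 6 degrees) of the index (all of step 2 and all of step 3); the robot touches nothing.
It fails at once if the bar leans more than 15 degrees (0.26 rad) from level lengthwise (angle between bar's own y axis and vertical below 1.309 rad or angle between bar's own y axis and vertical above 1.833 rad).
It fails at once if the bar is dropped: it falls freely faster than 0.7 m/s (some 25 mm) (linear speed of bar above 0.7 m/s and contact force between the fingers and bar below 0.1 N).
It fails at once if a bystander is moved more than 30 mm (distance of any of carton, filter_tall, filter_short, wrench, grease_jar from where it was at the start of the episode above 0.03 m).
It also fails if it takes over 64 s, if anything falls off the work surface, if the arm or the gripper's body presses on something with over 40 N, if the wrist force passes 120 N, or if a joint passes its speed limit or range.

## Working session

There is one attempt and no reset: what is moved stays moved. The work goes in short steps, each a Python script; the robot and the scene stay as the last script left them, time stands still between calls to the robot, and variables do not carry over. Pictures are saved under pics/ and viewed, about 8 in all and at most 12, crops included, and the job is handed in when it is done.

```bash
mkdir -p pics; cat > h.py <<'E'
import numpy as np, cv2, json
from scipy.spatial.transform import Rotation as R
from plant import env
def snap(n,f):
    p,q=env.current_tcp_pos(),env.current_tcp_rot()
    s=env.snapshot(n); cv2.imwrite('pics/'+f+'.png',s['img'][:,:,::-1])
    T=np.eye(4)
    if 'hand_eye' in s:
        W=np.eye(4);W[:3,:3]=R.from_quat(q).as_matrix();W[:3,3]=p;T=W@np.array(s['hand_eye'])
    else: T[:3,:3]=R.from_quat(s['orientation']).as_matrix();T[:3,3]=s['xyz']
    np.savez('pics/'+f+'.npz',K=s['K'],T=T); return s['img']
def ray(f,uv):
    d=np.load('pics/'+f+'.npz');K,T=d['K'],d['T']
    v=T[:3,:3]@np.linalg.solve(K,[uv[0],uv[1],1]);return T[:3,3],v/np.linalg.norm(v)
def onz(f,uv,z):
    o,v=ray(f,uv);return o+v*(z-o[2])/v[2]
def proj(f,P):
    d=np.load('pics/'+f+'.npz');K,T=d['K'],d['T']
    c=K@(T[:3,:3].T@(np.asarray(P)-T[:3,3]));return c[:2]/c[2]
def tri(f1,u1,f2,u2):
    o1,a=ray(f1,u1);o2,b=ray(f2,u2)
    t=np.linalg.lstsq(np.c_[a,-b],o2-o1,rcond=None)[0]
    p,q=o1+a*t[0],o2+b*t[1];return (p+q)/2,np.linalg.norm(p-q)
E
python3 - <<'E'
from h import *
for n in('scene','top'):
    snap(n,n);d=np.load('pics/'+n+'.npz');print(n,d['K'],d['T'])
E
```

```text
scene [[478.28555529   0.         312.60451043]
 [  0.         478.28555529 201.40261907]
 [  0.           0.           1.        ]] [[-0.45446748  0.76195674 -0.46139054  1.05955076]
 [ 0.89075322  0.38627736 -0.23947548  0.30351938]
 [-0.00424524 -0.51981893 -0.85426592  1.23750302]
 [ 0.          0.          0.          1.        ]]
top [[417.33648029   0.         323.51510415]
 [  0.         417.33648029 186.78191091]
 [  0.           0.           1.        ]] [[-0.00399999 -0.99600509  0.08920686  0.37213526]
 [-0.99995512  0.0032178  -0.00891033 -0.00545636]
 [ 0.00858768 -0.0892385  -0.99597326  1.35584659]
 [ 0.          0.          0.          1.        ]]
```

View pics/top.png

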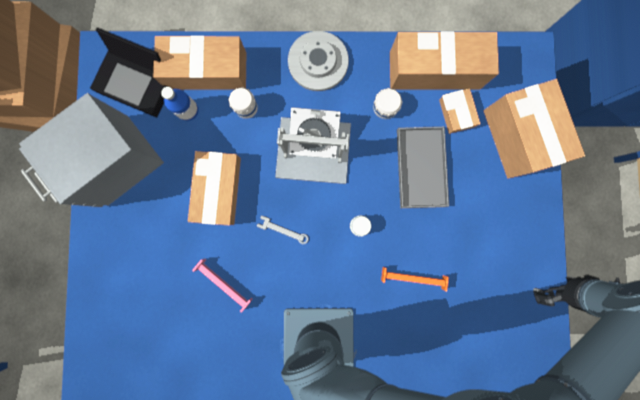

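View pics/scene.png

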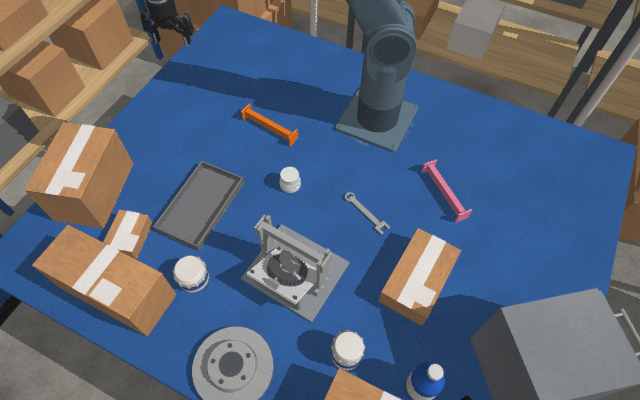

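The top view shows three bar-shaped things: pink at (222,285), orange at (415,278), and grey steel lying in the stand's brackets at about (312,138). The steel one is the bar meant, by its colour and place. The tray is at (424,167), the wrench at (283,231), the jar at (361,226), and the filters at (242,102) and (388,103). I'll confirm with a crop.

```bash
python3 - <<'E'
from h import *
a=cv2.resize(cv2.imread('pics/top.png')[95:215,265:365],(500,600),interpolation=cv2.INTER_CUBIC)
b=cv2.resize(cv2.imread('pics/scene.png')[205:325,240:300+60],None,fx=2.5,fy=2.5)
c=np.zeros((600,800,3),np.uint8);c[:,:500]=a;c[:300,500:800]=b;cv2.imwrite('pics/crop1.png',c)
# tray rim mask
im=cv2.imread('pics/top.png');hsv=cv2.cvtColor(im,cv2.COLOR_BGR2HSV)
m=((hsv[...,1]<60)&(hsv[...,2]<170)).astype(np.uint8);roi=np.zeros_like(m);roi[122:215,394:456]=1
n,l,s,ce=cv2.connectedComponentsWithStats(m*roi);k=1+np.argmax(s[1:,4])
r=cv2.minAreaRect(np.argwhere(l==k)[:,::-1].astype(np.float32));print(s[k],r)
P=[onz('top',p,.03) for p in cv2.boxPoints(r)];print(np.round(P,3),np.mean(P,0),[np.linalg.norm(P[i]-P[i-1]) for i in range(4)])
for uv in[(312,138),(360,226),(388,103),(242,102)]:print(onz('top',uv,.18 if uv[0]==312 else .08))
E
```

```text
[ 397  127   52   81 3828] ((422.49896240234375, 166.97731018066406), (80.09911346435547, 48.22293472290039), 87.39744567871094)
[[ 0.681 -0.255  0.03 ]
 [ 0.688 -0.411  0.03 ]
 [ 0.428 -0.415  0.03 ]
 [ 0.422 -0.261  0.03 ]] [ 0.5548051  -0.33535471  0.03      ] [np.float64(0.25884989959576266), np.float64(0.1566323681578684), np.float64(0.2592931375180472), np.float64(0.15395070799270283)]
[0.61754258 0.01637706 0.18      ]
[ 0.36610979 -0.12753188  0.08      ]
[ 0.74903893 -0.21976446  0.08      ]
[0.75289644 0.236486   0.08      ]
```

View pics/crop1.png

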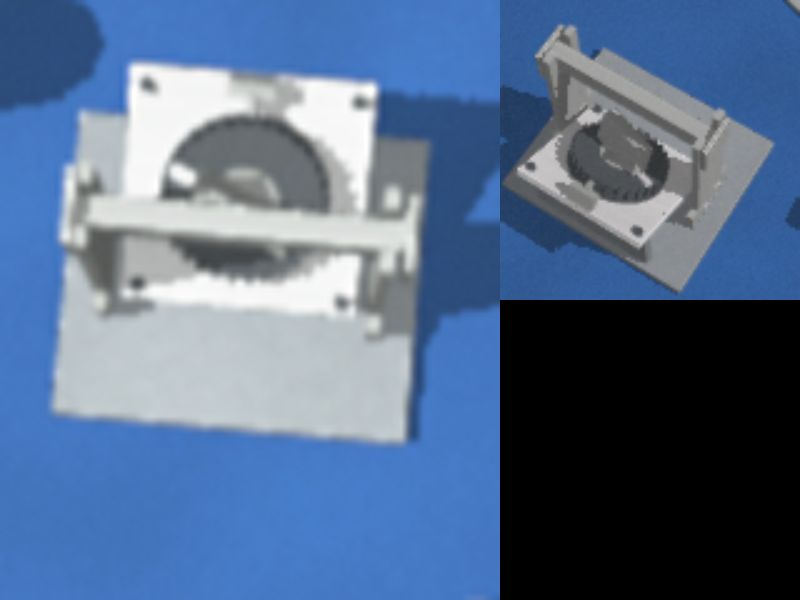

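The crop confirms it: the light-steel bar with end plates lies in both brackets over the pulley, with its ends at about (280,136) and (347,142) in the top view. The pulley's white mark shows on the left, anticlockwise of the index at the uphill edge. Next I'll look from the wrist camera.

```bash
python3 - <<'E'
from h import *
a=onz('top',(280.2,136),.194);b=onz('top',(347.4,142),.194);print(a,b,np.linalg.norm(a-b),'yaw',np.arctan2(-(a-b)[0],(a-b)[1]))
q=env.current_tcp_rot();print(R.from_quat(q).as_matrix().round(2))
env.servo_line([0.25,-0.58,0.45],None,.2)
Q=R.from_matrix(np.array([[1,0,0],[0,-1,0],[0,0,-1.]]).T)
for yaw in(0,np.pi):
    qq=(R.from_euler('z',yaw)*Q).as_quat();print(yaw,env.ik([.55,0.01,.45],qq))
qq=(R.from_euler('z',-.05)*Q).as_quat()
s=env.snapshot('wrist');print(np.round(s['hand_eye'],3))
env.goto([.57,0.015,.43],qq);print(env.current_joints(),env.current_clock())
snap('wrist','w1')
E
```

```text
[0.62054845 0.10587624 0.194     ] [ 0.60293974 -0.08380573  0.194     ] 0.19049755087786308 yaw -0.09256750702147236
[[ 0.32 -0.95 -0.  ]
 [-0.95 -0.32  0.  ]
 [-0.    0.   -1.  ]]
0 [ 0.43388071  0.28026428 -0.68443268  1.47049531  0.17701445  1.45351975
 -0.2520673 ]
3.141592653589793 [ 0.74850606  0.43484166 -1.20269141  1.45524684  0.40439581  1.52476199
  2.70170138]
[[ 1.    -0.002  0.001 -0.001]
 [ 0.002  0.96   0.28  -0.07 ]
 [-0.001 -0.28   0.96  -0.135]
 [ 0.     0.     0.     1.   ]]
[ 0.40551072  0.32997911 -0.67772733  1.45765754  0.20725247  1.42662151
 -0.328097  ] 3.7833
```

View pics/w1.png

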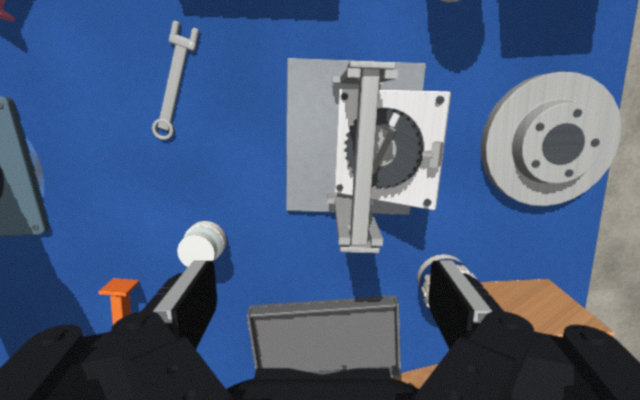

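The wrist view shows the stand, with the bar running from its end plate at (371,68) to the one at (361,248). The mark is at (393,119), the index at (432,155), and the tray at the bottom. I'll enlarge the bar to measure it.

```bash
python3 - <<'E'
from h import *
c=cv2.imread('pics/w1.png')[50:260,280:460];cv2.imwrite('pics/crop2.png',cv2.resize(c,(514,600),interpolation=cv2.INTER_CUBIC))
print(600/210,514/180)
E
```

```text
2.857142857142857 2.8555555555555556
```

View pics/crop2.png

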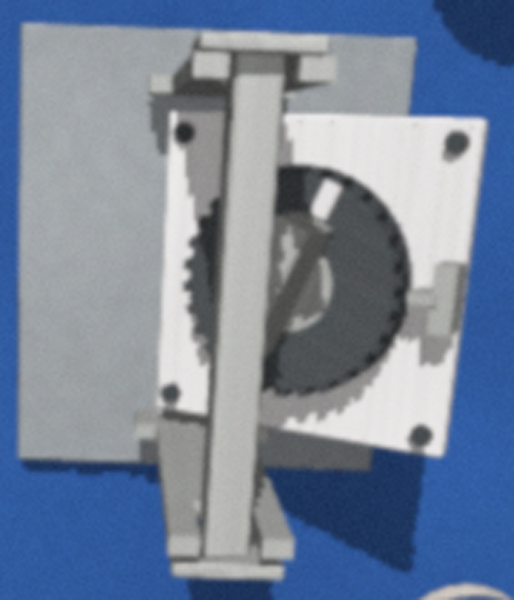

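```bash
python3 - <<'E'
from h import *
f=lambda x,y:(280+x/2.8556,50+y/2.857)
pa,pb=onz('w1',f(264,42),.194),onz('w1',f(228,569),.194);print('plates',pa,pb,np.linalg.norm(pa-pb),np.arctan2(-(pa-pb)[0],(pa-pb)[1]),(pa+pb)/2)
ba,bb=onz('w1',f(259,54),.186),onz('w1',f(227,556),.186);print('bar',ba,bb,np.linalg.norm(ba-bb),np.arctan2(-(ba-bb)[0],(ba-bb)[1]),(ba+bb)/2)
print('width',np.linalg.norm(onz('w1',f(222,300),.186)-onz('w1',f(270,300),.186)), (onz('w1',f(222,300),.186)+onz('w1',f(270,300),.186))/2)
C=[onz('w1',f(*p),.012) for p in[(22,22),(415,37),(370,468),(20,458)]];print(np.round(C,4))
L=C[0]-C[3];print('base yaw',np.arctan2(-L[0],L[1]),np.linalg.norm(L),np.linalg.norm(C[0]-C[1]))
yaw=-.093
for y in(-.07,-.093,-.1):
  o=C[3]+R.from_euler('z',y).apply([.1,.115,0]);o2=C[0]+R.from_euler('z',y).apply([.1,-.115,0]);o3=C[1]+R.from_euler('z',y).apply([-.1,-.115,0]);print(y,o,o2,o3)
E
```

```text
plates [0.62237232 0.11082263 0.194     ] [ 0.60541739 -0.08139392  0.194     ] 0.19296287224910816 -0.08797973623199919 [0.61389486 0.01471436 0.194     ]
bar [0.62166319 0.10757262 0.186     ] [ 0.60587155 -0.07937497  0.186     ] 0.18761336400789227 -0.08427090072204539 [0.61376737 0.01409883 0.186     ]
width 0.017723399600251353 [0.61545638 0.02233729 0.186     ]
[[ 0.526   0.1393  0.012 ]
 [ 0.7227  0.1216  0.012 ]
 [ 0.7033 -0.1058  0.012 ]
 [ 0.5063 -0.0891  0.012 ]]
base yaw -0.08613386759866878 0.22932146645287516 0.19752184439013262
-0.07 [0.61406032 0.01860125 0.012     ] [0.61770139 0.01763584 0.012     ] [0.61491424 0.01387843 0.012     ]
-0.093 [0.61650924 0.01609361 0.012     ] [0.61487799 0.01555885 0.012     ] [0.61246532 0.01638607 0.012     ]
-0.1 [0.61724305 0.01531931 0.012     ] [0.61400929 0.01493967 0.012     ] [0.61173151 0.01716037 0.012     ]
```

The measurements agree: plate spacing 193 mm (194 expected), bar width 17.7 mm (18), base 229 x 198 mm (230 x 200). Stand and bar are at (0.6145, 0.015) with yaw -0.087. I'll grip and lift.

```bash
cat >> h.py <<'E'
Q0=R.from_matrix(np.diag([1.,-1,-1]))
def down(yaw): return (R.from_euler('z',yaw)*Q0).as_quat()
E
python3 - <<'E'
from h import *
print('tray check',onz('w1',(248,306),.03),onz('w1',(397,298),.03))
B=np.array([.6142,.015]);q=down(-.087)
env.goto([*B,.30],q);env.servo_line([*B,.168],None,.12)
env.clamp(70);print('w',env.current_grip_width(),env.current_tcp_pos(),env.current_contact_force())
f0=env.current_contact_force()
env.servo_line([*B,.225],None,.05);print(env.current_contact_force()-np.array(f0))
env.servo_line([*B,.30],None,.08);env.dwell(.2)
print(env.current_grip_width(),env.current_tcp_pos(),env.current_contact_force(),env.current_moment(),env.current_clock(),env.current_joints())
for y in(np.pi/2+.02,-np.pi/2+.02):
  for P in([.555,-.335,.3],[.555,-.335,.026]): print(y,env.ik(P,down(y)))
snap('top','t2');snap('wrist','w2')
a=cv2.imread('pics/t2.png')[60:220,240:470];b=cv2.imread('pics/w2.png')
c=np.zeros((600,640,3),np.uint8);c[:400]=b;c[400:,:288]=cv2.resize(a,(288,200));cv2.imwrite('pics/c3.png',c)
E
```

```text
tray check [ 0.42877847 -0.24907254  0.03      ] [ 0.67998329 -0.24741431  0.03      ]
w 0.017029482207656207 [0.61457439 0.01498722 0.1684237 ] [-0.73154064 -0.8220667   2.92480092]
[ 0.4870939   0.77698939 -8.94479933]
0.01677530848336129 [0.61396399 0.01499351 0.29947249] [-0.58311424 -0.42345065 -6.13202539] [ 0.0083101  -0.01683615 -0.01365694] 8.9 [ 0.34865379  0.49558267 -0.63596135  1.54264302  0.30688966  1.20587089
 -0.42708783]
1.5907963267948966 [ 1.04545487  0.64304363 -0.91037323  1.43726373  0.51225952  1.30981788
  1.69186852]
1.5907963267948966 [ 0.96764077  0.95369626 -0.75776902  1.61564872  0.79349786  0.90491853
  1.49684023]
-1.5507963267948965 [ 0.66532878  0.49853655 -0.28151661  1.46245907  0.14296455  1.20074726
 -1.18621741]
-1.5507963267948965 [ 0.61739474  0.81539415 -0.20967041  1.63905621  0.23409055  0.7118486
 -1.25689849]
```

View pics/c3.png

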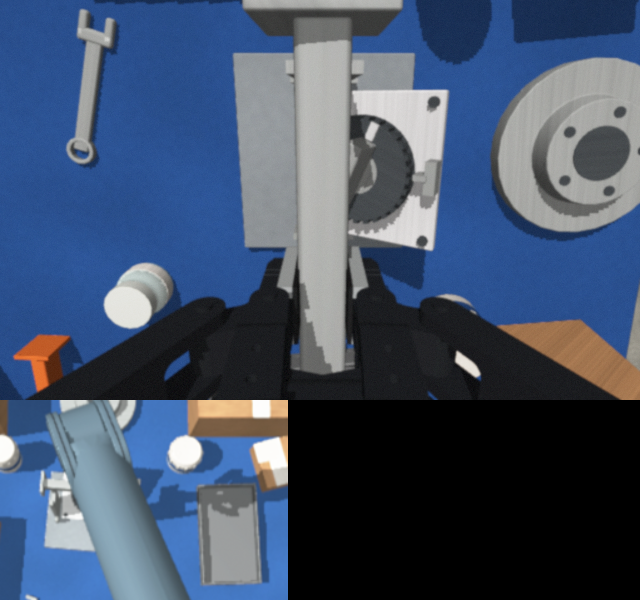

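The bar is gripped level: moment about 0, 6 N load, and width 17 mm. Both ends are clear of the brackets. Carrying it to the tray, I'll check the tray from above before lowering.

```bash
python3 - <<'E'
from h import *
env.servo_line([.585,-.16,.31],down(-.8),.12)
env.servo_line([.555,-.338,.31],down(-np.pi/2+.02),.12);env.dwell(.2)
print(env.current_tcp_pos(),env.current_joints(),env.current_clock(),env.current_moment())
snap('wrist','w3')
E
```

```text
[ 0.55516737 -0.33753937  0.31004963] [ 0.64333998  0.49015387 -0.24470792  1.44719377  0.12162178  1.21908994
 -1.16554617] 12.4917 [-0.0403411   0.01666012 -0.0050446 ]
```

View pics/w3.png

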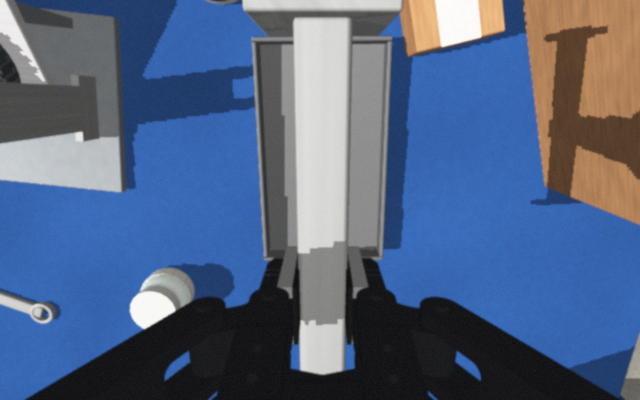

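The far end of the tray is seen with rim corners (252,39), (391,39), (383,257), (265,258), with the bar lined up along it. I'll compute from these and lower.

```bash
python3 - <<'E'
from h import *
P=np.array([onz('w3',u,.03) for u in[(252,39),(391,39),(383,257),(265,258)]]);print(P.round(4),P.mean(0))
print([np.linalg.norm(P[i]-P[i-1]) for i in range(4)])
E
```

```text
[[ 0.6812 -0.2602  0.03  ]
 [ 0.684  -0.4075  0.03  ]
 [ 0.4321 -0.4157  0.03  ]
 [ 0.428  -0.2676  0.03  ]] [ 0.5563125  -0.33774812  0.03      ]
[np.float64(0.25327457927296393), np.float64(0.14725854721781648), np.float64(0.2520206154392725), np.float64(0.14810748787111136)]
```

```bash
python3 - <<'E'
from h import *
B=[.556,-.338];q=down(-np.pi/2+.028)
env.servo_line([*B,.06],q,.12);env.dwell(.2);f0=env.current_contact_force()[2]
for z in np.arange(.032,.0175,-.002):
    env.servo_line([*B,z],None,.03);f=env.current_contact_force()[2]-f0;print(round(z,3),round(f,2))
    if f>3:break
env.ungrasp();env.dwell(.2);print(env.current_grip_width(),env.current_tcp_pos())
env.servo_line([*B,.12],None,.08);env.servo_line([*B,.33],None,.2);env.dwell(.3);snap('wrist','w4');print(env.current_clock(),env.current_joints())
E
```

```text
0.032 0.11
0.03 -1.43
0.028 -0.63
0.026 -1.27
0.024 -0.23
0.022 11.39
0.08568273535134524 [ 0.55599206 -0.337986    0.02197948]
21.1 [ 0.64441014  0.47915196 -0.24782986  1.41788158  0.11892313  1.25993133
 -1.15579934]
```

View pics/w4.png

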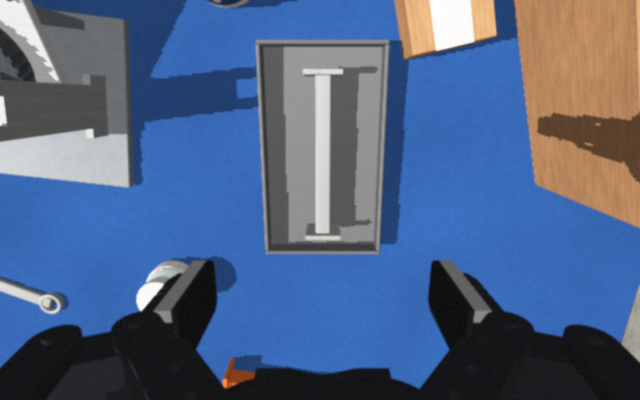

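The bar lies centred and flat in the tray, with its end plates at (323,72) and (322,238). Next is the pulley: I'll look from above, now unobstructed, and unproject onto the pulley face.

```bash
cat >> h.py <<'E'
S=np.array([.6145,.0153,0]);RS=R.from_euler('z',-.087)
C0=np.array([.04,0,.075]);n=np.array([-.5,0,np.sqrt(.75)]);ux=np.array([np.sqrt(.75),0,.5]);uy=np.array([0,1.,0])
def panel(f,h): # per-pixel panel coordinates (uphill, left) on the plane h out from the panel
    d=np.load('pics/'+f+'.npz');K,T=d['K'],d['T'];v,u=np.mgrid[:400,:640]
    r=np.linalg.solve(K,np.c_[u.ravel(),v.ravel(),np.ones(u.size)].T)
    r=RS.inv().apply((T[:3,:3]@r).T);o=RS.inv().apply(T[:3,3]-S)
    t=((C0+h*n-o)@n)/(r@n);p=o+r*t[:,None]-C0;return (p@ux).reshape(400,640),(p@uy).reshape(400,640)
def markang(f):
    x,y=panel(f,.02);g=cv2.imread('pics/'+f+'.png').max(2)
    rr=np.hypot(x,y);dk=(rr<.065)&(g<95);c=(x[dk].min()+x[dk].max())/2,(y[dk].min()+y[dk].max())/2
    m=((rr>.042)&(rr<.0505)&(g>150)).astype(np.uint8);k,l,s,ce=cv2.connectedComponentsWithStats(m)
    return c,[(s[i,4],ce[i].round(1),round(float(np.arctan2(y[l==i].mean(),x[l==i].mean())),3)) for i in range(1,k) if s[i,4]>4]
def gripq(th):
    hx=np.cos(th)*ux+np.sin(th)*uy;hy=np.cross(n,hx)
    return (RS*R.from_matrix(np.c_[-hy,-hx,-n])).as_quat()
def gpos(out): return S+RS.apply(C0+out*n) # TCP at a distance out from the panel
E
python3 - <<'E'
from h import *
env.servo_line([.60,-.15,.42],down(-1.2),.2)
env.servo_line([.66,.045,.42],down(-.9),.2);env.dwell(.2)
snap('wrist','w5');print(env.current_clock(),env.current_joints());print(markang('w5'),'w1',markang('w1'))
print('axis px',proj('w5',S+RS.apply(C0+.02*n)),'tip px',proj('w5',S+RS.apply(C0+.02*n+.056*ux)))
for th in(.6,1.,1.2,0):
  for o in(.033,.15): print(th,o,env.ik(gpos(o),gripq(th)))
x0,y0=np.clip(proj('w5',S+RS.apply(C0+.02*n)).astype(int)-80,0,None)
cv2.imwrite('pics/c5.png',cv2.resize(cv2.imread('pics/w5.png')[y0:y0+160,x0:x0+160],(560,560)));print(x0,y0)
E
```

```text
23.7333 [ 0.16468461  0.48695437 -0.48067319  1.22902134  0.21950789  1.47583353
 -1.18979156]
((np.float64(0.006062762236581334), np.float64(0.002034563264585513)), [(np.int32(41), array([316.9, 147.1]), 1.229), (np.int32(5), array([317.8, 198.8]), -2.947), (np.int32(72), array([331. , 202.8]), -2.541)]) w1 ((np.float64(0.002388167612859017), np.float64(0.001707636340271726)), [(np.int32(119), array([367. , 117.3]), 2.061), (np.int32(49), array([394.8, 116.8]), 1.213), (np.int32(106), array([362.9, 177.4]), -2.067)])
axis px [334.23502715 176.49126259] tip px [362.76186187 152.84361116]
0.6 0.033 [ 0.42015693  0.66623508 -0.71962331  2.06936752  1.64674139  0.4961051
 -2.63630362]
0.6 0.15 [-0.06857808  0.27379696 -0.13364681  2.18433436  0.77931415  0.24630347
 -1.96493218]
1.0 0.033 [ 0.14024495  0.57309284 -0.35994306  2.08488486  1.62602723  0.29286611
 -2.32208731]
1.0 0.15 [ 0.01357626  0.27967389 -0.22741813  2.17983355  0.84853797  0.26662792
 -1.62565464]
1.2 0.033 [-0.01692397  0.55103904 -0.16566318  2.09413646  1.64486814  0.19762328
 -2.18769704]
1.2 0.15 [ 0.05291279  0.28327852 -0.27239021  2.17769155  0.87918809  0.27697504
 -1.45195137]
0 0.033 None
0 0.15 [-0.20248495  0.26873327  0.01923732  2.19167739  0.6461622   0.21658216
 -2.44420482]
254 96
```

View pics/c5.png

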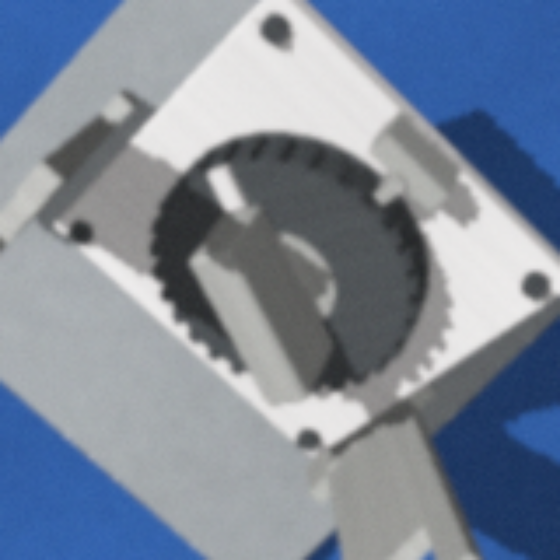

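The crop shows the handle clear. The mark is at about (318,149), giving θ≈1.21, and the earlier view agrees at 1.213. The index tip is at (365,150), as predicted. Next I'll check reachability of the grip through the turn for both jaw senses.

```bash
python3 - <<'E'
from h import *
print('index ang',[ (round(float(np.arctan2(panel('w5',h)[1][150,365],panel('w5',h)[0][150,365])),3),round(float(np.hypot(panel('w5',h)[1][150,365],panel('w5',h)[0][150,365])),4)) for h in(.02,.025,.03)])
for fl in(0,np.pi):
  for tilt in(0,.1,.2,.3):   # lean the tool nearer to vertical about stand y
    r=[]
    for th in(1.22,.9,.6,.3,0,-.05):
      q=(RS*R.from_euler('y',tilt)*RS.inv()*R.from_quat(gripq(th+fl))).as_quat()
      j=env.ik(gpos(.033),q);r.append(None if j is None else [round(float(j[i]),2) for i in(0,2,4,5,6)])
    print(fl>0,tilt,*r,sep='\n   ')
E
```

```text
index ang [(0.015, 0.061), (0.032, 0.0641), (0.047, 0.0672)]
False
   0
   [-0.02, -0.17, 1.64, 0.2, -2.17]
   [0.14, -0.36, 1.63, 0.29, -2.42]
   [0.42, -0.72, 1.65, 0.5, -2.64]
   None
   None
   None
False
   0.1
   [-0.01, -0.16, 0.85, 0.23, -1.36]
   [-0.05, -0.11, 0.77, 0.21, -1.62]
   [-0.08, -0.08, 0.71, 0.2, -1.86]
   [-0.09, -0.06, 0.67, 0.19, -2.13]
   [-0.54, 0.52, -1.0, 0.22, -0.88]
   [-0.54, 0.52, -1.0, 0.22, -0.93]
False
   0.2
   [0.13, -0.34, 0.68, 0.4, -1.15]
   [0.1, -0.28, 0.62, 0.39, -1.42]
   [0.06, -0.24, 0.56, 0.37, -1.67]
   [0.02, -0.19, 0.5, 0.36, -1.92]
   [-0.01, -0.14, 0.43, 0.35, -2.17]
   [-0.02, -0.13, 0.42, 0.35, -2.21]
False
   0.3
   [0.19, -0.41, 0.56, 0.55, -1.01]
   [0.16, -0.36, 0.51, 0.54, -1.29]
   [0.13, -0.32, 0.46, 0.53, -1.56]
   [0.09, -0.27, 0.41, 0.52, -1.82]
   [0.06, -0.23, 0.36, 0.51, -2.08]
   [0.05, -0.22, 0.35, 0.5, -2.12]
True
   0
   [-0.0, -0.18, 1.64, 0.21, 0.98]
   [-0.0, -0.18, 1.64, 0.21, 0.66]
   [0.33, -0.6, 1.63, 0.42, 0.48]
   [0.27, -0.52, 1.63, 0.38, 0.16]
   [0.16, -0.38, 1.63, 0.31, -0.17]
   [0.14, -0.37, 1.63, 0.3, -0.23]
True
   0.1
   [-0.67, 0.7, -1.25, 0.32, -2.59]
   [0.66, -1.08, 1.49, 0.78, 1.1]
   [0.41, -0.71, 1.3, 0.5, 0.84]
   [0.36, -0.64, 1.27, 0.46, 0.56]
   [0.3, -0.56, 1.21, 0.42, 0.28]
   [0.29, -0.54, 1.2, 0.41, 0.24]
True
   0.2
   [-0.77, 0.9, -1.16, 0.55, -2.71]
   [0.64, -1.08, 1.31, 0.84, 1.28]
   [0.47, -0.8, 1.1, 0.63, 1.07]
   [0.44, -0.75, 1.06, 0.59, 0.79]
   [0.39, -0.68, 1.01, 0.56, 0.53]
   [0.38, -0.67, 1.0, 0.55, 0.48]
True
   0.3
   [0.63, -1.08, 1.15, 0.91, 1.74]
   [0.63, -1.08, 1.15, 0.91, 1.42]
   [0.5, -0.86, 0.97, 0.76, 1.22]
   [0.47, -0.81, 0.93, 0.73, 0.94]
   [0.44, -0.75, 0.88, 0.7, 0.68]
   [0.43, -0.74, 0.87, 0.69, 0.63]
```

The flipped jaw sense (True, tilt 0) is reachable through the whole turn without tilting. I'll approach along the axis.

```bash
python3 - <<'E'
from h import *
th=1.215;q=gripq(th+np.pi)
for o in(.11,.13,.15,.18):print(o,env.ik(gpos(o),q))
env.servo_line([.62,.02,.42],down(-.3),.2)
for o in(.15,.13,.11,.17):
    try: env.goto(gpos(o),q);break
    except env.Unreachable: print('unreach',o)
print(o,env.current_tcp_pos(),env.current_joints(),env.current_contact_force(),env.current_clock())
r=[]
for t in(1.215,.6,0,-.05):
    j=env.ik(gpos(.034),gripq(t+np.pi));print(t,None if j is None else np.round(j,2))
E
```

```text
0.11 [ 0.6856173   0.61852595 -1.07578898  2.1237516   1.47646878  0.65211452
  1.30086098]
0.13 [-0.85388471  0.42328995  0.8262292   2.21350328 -1.06109819  0.21388597
 -2.73852479]
0.15 [-1.0586312   0.47452417  1.09644066  2.23039033 -1.18743548  0.33756869
 -2.63018772]
0.18 [ 0.72523169  0.38124814 -1.06976548  2.15795425  1.13864971  0.53948225
  1.53181756]
0.15 [0.58034518 0.01836636 0.20537664] [ 0.59540686  0.4168013  -0.92141856  2.14953475  1.22946859  0.49827995
  1.44663216] [ 0.13507938  0.22246065 -0.42965835] 26.25
1.215 [ 0.37  0.64 -0.65  2.07  1.64  0.45  1.11]
0.6 [ 0.37  0.64 -0.65  2.07  1.64  0.45  0.49]
0 [ 0.36  0.64 -0.64  2.07  1.63  0.44 -0.11]
-0.05 [ 0.36  0.63 -0.64  2.07  1.63  0.44 -0.16]
```

The branch is good: from the grip pose the turn is essentially joint 7 only. I'll go in, grip and turn.

```bash
python3 - <<'E'
from h import *
th=1.215
env.servo_line(gpos(.034),None,.08);print('in',env.current_tcp_pos()-gpos(.034),env.current_contact_force())
env.clamp(60);env.dwell(.2);print('w',env.current_grip_width(),env.current_contact_force(),env.current_joints(),env.current_clock())
if .014<env.current_grip_width()<.024:
    for t in np.arange(th-.1,-.001,-.1).tolist()+[0]:
        env.goto(gpos(.034),gripq(t+np.pi))
        f=np.linalg.norm(env.current_contact_force());print(round(t,2),round(f,1),env.current_moment().round(2) if hasattr(env.current_moment(),'round') else env.current_moment())
        if f>40:break
    env.dwell(.3);print(env.current_grip_width(),env.current_joints(),env.current_clock())
    # verify before letting go
    snap('wrist','w6')
    env.ungrasp();env.dwell(.3);env.servo_line(gpos(.12),None,.1);env.dwell(.1)
    snap('wrist','w7');print(env.current_clock(),env.current_contact_force())
E
```

```text
in [5.70245118e-05 3.36844239e-05 4.07858474e-04] [0.82598032 0.10379237 0.36675759]
w 0.017216959389718015 [-2.59330197 -0.75030495  4.88146006] [ 0.44451741  0.67583989 -0.75264756  2.06911805  1.64813166  0.51699831
  1.12958212] 28.675
1.11 7.0 [-0.03  0.56 -0.24]
1.01 7.7 [-0.08  0.52 -0.21]
0.91 6.7 [-0.05  0.56 -0.27]
0.81 7.2 [-0.04  0.61 -0.19]
0.71 7.1 [-0.01  0.62 -0.26]
0.61 7.6 [-0.    0.66 -0.21]
0.51 7.5 [ 0.01  0.63 -0.19]
0.41 7.3 [-0.06  0.66 -0.11]
0.31 6.8 [ 0.11  0.65 -0.19]
0.21 7.3 [ 0.14  0.73 -0.09]
0.11 6.8 [ 0.18  0.81 -0.09]
0.01 6.4 [ 0.25  0.82 -0.14]
0 6.6 [0.18 0.81 0.18]
0.01677994732018731 [ 0.53177394  0.73173399 -0.87619997  2.06540488  1.66663063  0.60189551
 -0.05508598] 32.225
34.4 [ 0.10938023  0.23070474 -0.03695013]
```

View pics/w7.png

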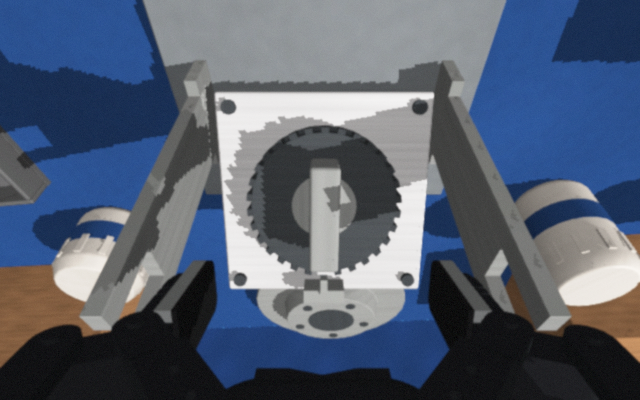

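The handle now lies in line with the index: handle from (326,163) to (325,272), index at (324,285). I'll back off and check the mark numerically from a clear view, then the tray.

```bash
python3 - <<'E'
from h import *
x,y=panel('w7',.053)
for u in[(312,167),(340,167),(312,265),(339,265)]:print(u,x[u[1],u[0]].round(4),y[u[1],u[0]].round(4))
env.servo_line(gpos(.2),None,.15)
env.goto([.55,-.06,.43],down(-.087));env.dwell(.3)
snap('wrist','w8');print('w8',markang('w8'));print(env.current_clock(),env.current_contact_force())
px=proj('w8',S+RS.apply(C0+.02*n)).astype(int);print(px)
x0,y0=np.clip(px-60,0,None)
a=cv2.resize(cv2.imread('pics/w8.png')[y0:y0+120,x0:x0+120],(480,480));snap('scene','s8');b=cv2.resize(cv2.imread('pics/s8.png')[150:350,140:360],(320,290))
c=np.zeros((480,800,3),np.uint8);c[:,:480]=a;c[:290,480:]=b;cv2.imwrite('pics/c8.png',c);print(x0,y0)
E
```

```text
(312, 167) -0.0339 -0.0056
(340, 167) -0.0339 0.0103
(312, 265) 0.0272 -0.0061
(339, 265) 0.0272 0.0105
w8 ((np.float64(0.00267525924157494), np.float64(0.0011874293342112874)), [(np.int32(56), array([361.6,  85.2]), 3.057), (np.int32(47), array([431.3,  87.4]), 0.0), (np.int32(5), array([358.,  91.]), -3.072)])
36.275 [ 0.73966456 -0.37425165  0.08221447]
[394  87]
334 27
```

View pics/c8.png

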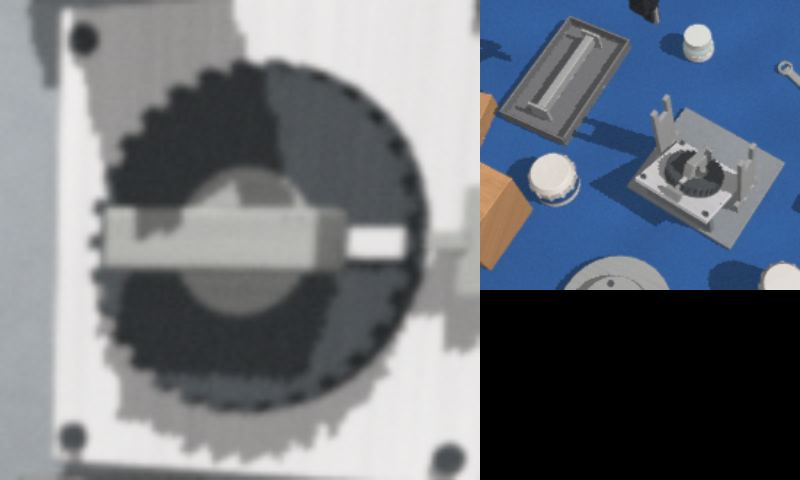

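The mark at (431,87) points straight at the index, with a measured angle of 0.00 rad. The bar lies flat in the tray. The robot is clear, so I'm handing in.

```bash
python3 -c "
from h import *
env.close_job();print(env.current_clock())"
```

```text
the job is handed in; nothing more can be done
the job is handed in; nothing more can be done
```

I lifted the steel bar level out of both brackets and laid it in the tray. Then I turned the pulley by its handle from about 1.21 rad to the index, let go, and handed the job in at about 36 s of the 64 s. The hand-in gives no verdict.

**Last checks**
- **Pulley:** the mark measured 0.00 rad from the index. The handle edges, seen from another view, agree to about 0.01 rad.
- **Bar:** the pictures show it flat, released and near the tray's middle. I set it down at the tray centre I had measured, and contact came at the height expected for the tray floor.
- **Robot:** it stands clear, with under 1 N read at the wrist.
- **Bystanders:** those in view looked where they were. I did not measure their positions again.

**Disagreements**
- **Tray edge:** one rough reading of the tray's near edge was about 10 mm off the other view. I put this down to having picked the foot of the wall. A closer look before lowering put the tray's middle within 3 mm of the first estimate.
- **Pulley centre:** the pulley disc's outline came out up to 6 mm off the centre I used in one view. I put this down to shadows. The handle sat about 2 mm off it as well, and the grip and turn stayed under 8 N.

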